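Lay out the cut-glass tumblers for inspection

TASK

Stand each of the four large cut-glass tumblers upright in the middle of the round felt pad of its own colour, so that its foot is wholly on the pad. They are glass: set them down, do not drop them or tip them over. Leave the two small shot glasses standing where they are.

Things in the scene. Friction and masses are not known exactly. Their poses are not given: they have to be found in the camera images.
- tumbler_amber_center (a point): Loose straight-sided cut-glass tumbler of amber glass, open at the top, 60 mm outside diameter, 80 mm tall, wall 4 mm, solid base 12 mm, about 0.2 kg, pale criss-cross cuts round the lower wall. The point is its centre, on the axis, 40 mm above its underside; z along the axis, up. Starts upright on the bench.
- tumbler_green_center (a point): Loose straight-sided cut-glass tumbler of green glass, open at the top, 60 mm outside diameter, 80 mm tall, wall 4 mm, solid base 12 mm, about 0.2 kg, pale criss-cross cuts round the lower wall. The point is its centre, on the axis, 40 mm above its underside; z along the axis, up. Starts upright on the bench.
- tumbler_blue_center (a point): Loose straight-sided cut-glass tumbler of blue glass, open at the top, 60 mm outside diameter, 80 mm tall, wall 4 mm, solid base 12 mm, about 0.2 kg, pale criss-cross cuts round the lower wall. The point is its centre, on the axis, 40 mm above its underside; z along the axis, up. Starts upright on the bench.
- tumbler_red_center (a point): Loose straight-sided cut-glass tumbler of red glass, open at the top, 60 mm outside diameter, 80 mm tall, wall 4 mm, solid base 12 mm, about 0.2 kg, pale criss-cross cuts round the lower wall. The point is its centre, on the axis, 40 mm above its underside; z along the axis, up. Starts upright on the bench.
- pad_amber_top (a point): Round amber felt pad, 90 mm diameter, 4 mm thick, fixed to the bench. The point is the centre of its upper face (4 mm above the bench); z up. Pads and glasses stand mixed in two arcs in front of the robot; neighbouring centres are at least about 110 mm apart.
- pad_green_top (a point): Round green felt pad, 90 mm diameter, 4 mm thick, fixed to the bench. The point is the centre of its upper face (4 mm above the bench); z up. Pads and glasses stand mixed in two arcs in front of the robot; neighbouring centres are at least about 110 mm apart.
- pad_blue_top (a point): Round blue felt pad, 90 mm diameter, 4 mm thick, fixed to the bench. The point is the centre of its upper face (4 mm above the bench); z up. Pads and glasses stand mixed in two arcs in front of the robot; neighbouring centres are at least about 110 mm apart.
- pad_red_top (a point): Round red felt pad, 90 mm diameter, 4 mm thick, fixed to the bench. The point is the centre of its upper face (4 mm above the bench); z up. Pads and glasses stand mixed in two arcs in front of the robot; neighbouring centres are at least about 110 mm apart.
- shot_amber_center (a point): Loose small shot glass of amber glass, plain, 40 mm diameter at the rim, 34 mm at the foot, 50 mm tall. A bystander that is to stay where it is. The point is its centre, 25 mm above its underside; z up. Also on the bench and not listed: a stone stick, a pencil and a brass gauge lying flat, at most 10 mm high, among the glasses; the machine, crate, jars and wheels stand at the back and sides, clear of the work.
- shot_blue_center (a point): Loose small shot glass of blue glass, plain, 40 mm diameter at the rim, 34 mm at the foot, 50 mm tall. A bystander that is to stay where it is. The point is its centre, 25 mm above its underside; z up. Also on the bench and not listed: a stone stick, a pencil and a brass gauge lying flat, at most 10 mm high, among the glasses; the machine, crate, jars and wheels stand at the back and sides, clear of the work.
There are look-alikes about, which are no part of the job. Leave any black or brown look-alike of the part that bears pad_blue_top alone.

How it is judged:
By the outcome, as a careful person would: the job done as asked, in the order asked, and still so for the second after the job is handed in, with the robot touching nothing.
It also fails if it takes over 112 s, if anything falls off the work surface, if the arm or the gripper's body presses on something with over 40 N, if the wrist force passes 120 N, or if a joint passes its speed limit or range.

ROBOT

A 7-joint arm with a two-finger parallel gripper is mounted at the origin on the work surface. World frame = base frame: x ahead of the robot, y to its left, z up, the work surface at z = 0. Lengths are in m, angles in rad, forces in N, time in s.
With the tool pointing down it reaches from about 0.4 to 0.85 m from the base axis. Payload 4.5 kg.
Tool frame: the origin (TCP) lies between the finger pads; the fingertips stand 11 mm ahead of it and the grasp point (between the pads) lies 8 mm behind it (r.nose_length is the distance from the TCP to the fingertips, in m); z points along the fingers, y is the line along which they close (so a half turn about z gives the same grasp; the last joint's range is limited). The gripper opens to 88 mm and grips with 3 to 60 N. Pads are 18 mm wide; open, the fingers measure 123 mm over their backs; the gripper's body (75 mm by 187 mm) begins 45 mm behind the grasp point.
Start: joints at [-1.163, 0.689, -0.195, 1.565, 0.157, 0.902, -0.215], TCP at [0.228, 0.582, 0.25] pointing down, gripper open.
Joint ranges: [-3.01, 3.01], [-0.46, 2.08], [-1.47, 1.51], [0.13, 2.56], [-1, 4.14], [0.04, 2.09], [-2.66, 2.66]. Speed limits (rad/s): [2.57, 2.57, 3.14, 3.14, 3.14, 3.14, 3.14].

INTERFACE

Orientations are given as a unit quaternion [x, y, z, w].
In Python, from plant import get_state, snapshot, camera_model, r gives the robot as it stands.
- The arm moves only by the shell command python3 -m inch 'ROWS' [FORCE]. ROWS is text: rows parted by semicolons, each of 7 numbers parted by spaces: the opening, from -1 (shut) to 1 (fully open), then the shift along the tool's x, y, z in m, then the turn, a rotation vector about the tool's x, y, z in rad. A call has 1 to 20 rows; each row shifts and turns the commanded pose from where the row before left it, along the tool's axes as they then stand; what a row does not reach is not made up. A row lasts 1/12 s, in which the tool goes at most 41.7 mm and 7.16 degrees, less where a joint would pass 70% of its speed; a pose out of reach is approached as far as the arm can. A call is refused whole if a number of a shift passes 0.0417 or a number of a turn 0.125, either way. A call with a gripper value outside its range is refused whole. The fingers move at their own pace and stop on an object; FORCE is the grip in N (left out, the last holds). Time passes only in rows, so rows that do not move let the fingers close. It gives the time, the measured TCP pose, the force, the opening and the grip force at its end, in the units of the state.
- get_state(): the state, without advancing time (a new reading comes with each control period).
- snapshot(name): name is "side" or "top"; returns (picture, depth): 384x512x3 uint8, red, green, blue; 384x512 float32, m along the optical axis (not along the pixel's ray), 0 where there is no reading.
- camera_model(name): a dict with "intrinsics" (3x3 intrinsics, pixels), "dist" ([k1, k2, p1, p2, k3] as OpenCV has them; the pictures are not rectified), "view" (4x4, takes a point from world to camera coordinates). Camera axes: x right, y down, z forward; pixel columns grow to the right and rows downward; lengths in m; the calibration is good to about 2 mm. A picture is of the moment at which its call begins. camera_model takes no time and is no camera call.
- r.finish_job(): hands the job in; it is judged then, once.
The state is a dict: "clock": time; "q": joint angles; "qd": joint speeds; "joint_torque": joint torques, N m; "tool_pos": TCP position; "eef_rot": TCP orientation; "contact_force": force on the tool from outside, world axes, zero at the start; "moment": the same for the moment, N m; "opening": opening from 0.0 (shut) to 1.0 (fully open); "finger_force": force on a finger pad.
Only numpy, scipy, OpenCV 4.12 (cv2) and the standard library are available. Lean on these libraries where they do the work, as an engineer would, in place of code of your own. Each camera call takes 0.05 s, during which the arm holds its last target. There are 200 camera calls.

## Working session

There is one attempt and no reset: what is moved stays moved. The work goes in short steps, Python scripts to look and compute and a shell command to move; the robot and the scene stay as the last step left them, time stands still between calls to the robot, and variables do not carry over. Pictures are saved under pics/ and viewed, at most 14 in all, crops included, and the job is handed in when it is done.

```bash
ls; mkdir -p pics; python3 - <<'E'
from plant import get_state, snapshot, camera_model, r
import cv2,numpy as np
for n in("top","side"):
    p,d=snapshot(n); np.savez(f"{n}0.npz",p=p,d=d); cv2.imwrite(f"pics/{n}0.png",cv2.resize(p[:,:,::-1],(800,600),interpolation=cv2.INTER_CUBIC))
    m=camera_model(n); print(n,np.round(m["intrinsics"],1).tolist(),m["dist"],np.round(m["view"],3).tolist())
s=get_state();print(s["clock"],s["tool_pos"],s["eef_rot"],s["opening"],s["contact_force"])
E
```

```text
pics
top [[457.5, 0.0, 258.1], [0.0, 457.5, 192.8], [0.0, 0.0, 1.0]] [0.04026833 0.         0.         0.         0.        ] [[0.015, -1.0, 0.017, -0.018], [-0.992, -0.017, -0.126, 0.479], [0.126, -0.015, -0.992, 1.125], [0.0, 0.0, 0.0, 1.0]]
side [[437.4, 0.0, 255.0], [0.0, 437.4, 196.0], [0.0, 0.0, 1.0]] [-0.14552242  0.          0.          0.          0.        ] [[-1.0, -0.017, 0.001, 0.442], [-0.011, 0.562, -0.827, 0.059], [0.014, -0.827, -0.562, 1.404], [0.0, 0.0, 0.0, 1.0]]
0.1 [0.22804133 0.58132914 0.24901027] [ 1.85750080e-01  9.82596693e-01 -7.99216233e-04 -9.01093216e-05] 0.9998512990594763 [-0.40807823  0.67020379 -0.13718422]
```

View pics/top0.png

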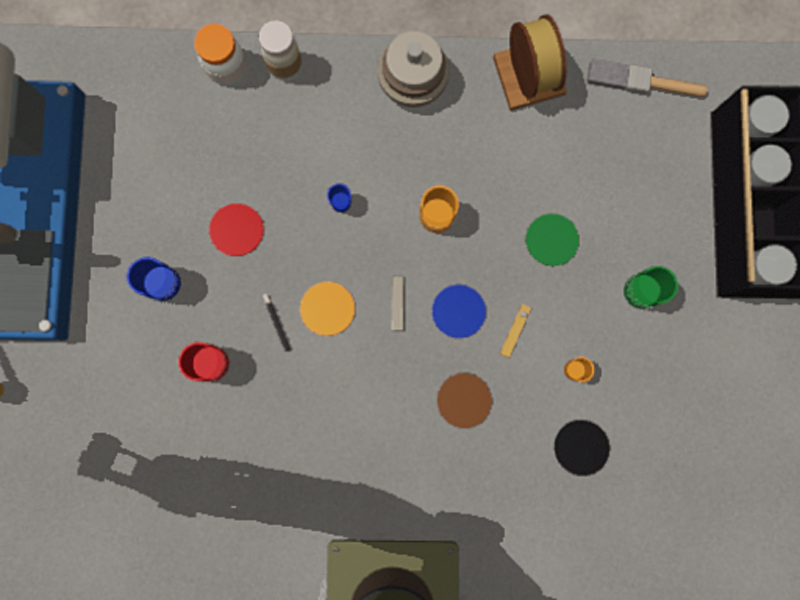

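View pics/side0.png

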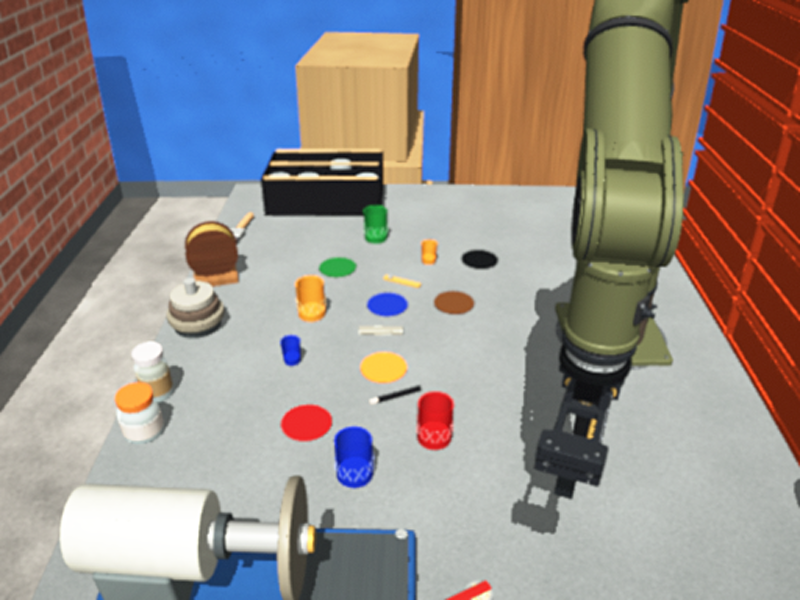

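The top view (800x600) shows these things:
- **Pads:** red (237,229), amber (327,308), blue (459,311), green (552,239).
- **Tumblers:** blue (153,280), red (204,362), amber (439,208), green (651,287).
- **Shot glasses:** blue (340,197), amber (579,370).

There are three candidates for the blue pad: blue (459,311), brown (465,400) and black (582,447). Only (459,311) is blue. I'll confirm it in a crop while I measure.

```bash
cat > h.py <<'E'
import cv2,numpy as np
from plant import camera_model
def rays(n,uv):
    m=camera_model(n);V=np.array(m["view"]);K=np.array(m["intrinsics"]);D=np.array(m["dist"])
    x=cv2.undistortPoints(np.asarray(uv,float).reshape(-1,1,2),K,D)[:,0]
    d=np.c_[x,np.ones(len(x))]
    return -V[:3,:3].T@V[:3,3], d@V[:3,:3]
def plane(n,uv,z):
    c,d=rays(n,uv); return c+d*((z-c[2])/d[:,2])[:,None]
def depthpts(n,uv,dep):
    c,d=rays(n,uv); return c+d*np.asarray(dep)[:,None]
H={"amber":(12,22),"green":(50,75),"blue":(110,130),"red":(174,6)}
def mask(p,col):
    h,s,v=cv2.split(cv2.cvtColor(p,cv2.COLOR_RGB2HSV)); a,b=H[col]
    hm=((h>=a)|(h<=b)) if a>b else ((h>=a)&(h<=b))
    return (hm&(s>150)&(v>60)).astype(np.uint8)
def circ(P):  # outer circle fit of xy
    (x,y),r=cv2.minEnclosingCircle(P[:,:2].astype(np.float32)); return x,y,r
def objs(n,p,d,amin=60):
    for col in H:
        N,L,S,C=cv2.connectedComponentsWithStats(mask(p,col),connectivity=8)
        for i in range(1,N):
            if S[i,4]<amin: continue
            v,u=np.nonzero(L==i); P=depthpts(n,np.c_[u,v],d[v,u]); yield col,C[i],S[i,4],np.c_[u,v],P
E
python3 - <<'E'
from h import *
for n in("top","side"):
    f=np.load(n+"0.npz");p,d=f["p"],f["d"]
    for col,c,a,uv,P in objs(n,p,d):
        z=P[:,2]; zm=np.percentile(z,98)
        if not(.2<P[:,0].mean()<.9 and abs(P[:,1].mean())<.48 and zm<.12):continue
        if zm<.015: Q=plane(n,uv,.004); print(n,col,"pad",c.round(),a,"ctr",Q.mean(0).round(4),"encl",np.round(circ(Q),4),"z",np.median(z).round(4))
        else:
            ht=.08 if zm>.065 else .05
            R=P[z>ht-.012]; print(n,col,"glass",c.round(),a,"zmax",zm.round(4),"rim",np.round(circ(R),4),len(R))
p=np.load("top0.npz")["p"][180:310,250:400]
cv2.imwrite("pics/bluepad.png",cv2.resize(p[:,:,::-1],None,fx=4,fy=4))
E
```

```text
top amber glass [137.  27.] 477 zmax 0.0891 rim [0.6201 0.1628 0.3271] 476
top amber glass [337.  56.] 222 zmax 0.0629 rim [ 0.8218 -0.2363  0.0242] 16
top amber glass [280. 133.] 574 zmax 0.0821 rim [ 0.4952 -0.0325  0.167 ] 153
top amber pad [209. 197.] 913 ctr [0.4685 0.1141 0.004 ] encl [0.4687 0.1143 0.0442] z 0.0037
top amber glass [371. 236.] 231 zmax 0.052 rim [ 0.3744 -0.2914  0.0196] 80
top amber pad [297. 256.] 869 ctr [ 0.3219 -0.1119  0.004 ] encl [ 0.322  -0.1118  0.0427] z 0.004
top green pad [353. 153.] 824 ctr [ 0.5907 -0.2583  0.004 ] encl [ 0.5907 -0.2583  0.043 ] z 0.0038
top green glass [418. 183.] 567 zmax 0.082 rim [ 0.4239 -0.2135  0.2381] 151
top blue glass [217. 126.] 199 zmax 0.053 rim [0.4999 0.0528 0.1734] 68
top blue glass [ 97. 178.] 629 zmax 0.0829 rim [0.4256 0.2089 0.2228] 173
top blue pad [293. 199.] 882 ctr [ 0.4677 -0.1022  0.004 ] encl [ 0.468  -0.1026  0.0437] z 0.0037
top red pad [151. 147.] 895 ctr [0.5981 0.2692 0.004 ] encl [0.5983 0.2692 0.0444] z 0.0036
top red glass [130. 231.] 618 zmax 0.0825 rim [0.3555 0.169  0.1643] 158
side amber gla
[... 270 characters left out ...]
241 -0.1093  0.0401] z 0.0056
side amber glass [ 85. 254.] 331 zmax 0.0879 rim [0.8839 0.3016 0.0325] 326
side green glass [240. 142.] 280 zmax 0.0801 rim [ 0.5035 -0.4013  0.0337] 81
side green pad [216. 171.] 189 ctr [ 0.593  -0.2546  0.004 ] encl [ 0.5928 -0.2554  0.0405] z 0.0034
side blue pad [247. 195.] 281 ctr [ 0.4698 -0.0987  0.004 ] encl [ 0.4697 -0.0994  0.0428] z 0.0054
side blue glass [186. 224.] 192 zmax 0.0522 rim [0.5401 0.6074 0.5418] 84
side blue glass [226. 291.] 780 zmax 0.0806 rim [0.4679 0.7463 0.3926] 228
side red glass [278. 268.] 697 zmax 0.0819 rim [0.4028 0.7039 0.4329] 203
side red pad [196. 270.] 571 ctr [0.5992 0.2727 0.004 ] encl [0.5993 0.2718 0.0445] z 0.0042
```

View pics/bluepad.png

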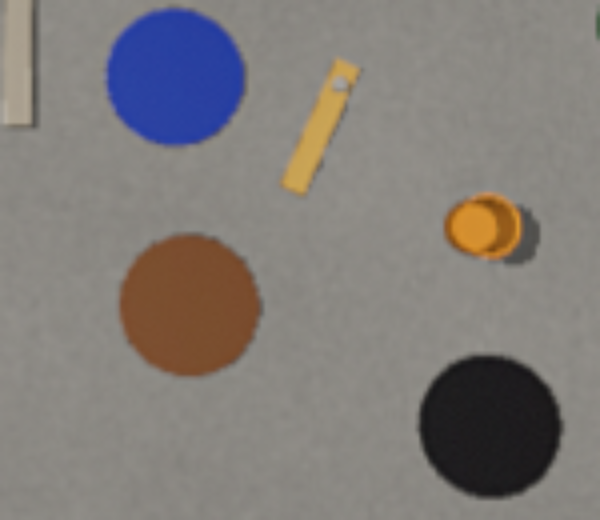

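Crop: the blue disc at (176,77) is the blue pad. The brown disc (190,305) and black disc (490,426) are the look-alikes and will be left alone. The rim fits were spoiled by missing depth readings, so I'll filter those and refit.

```bash
python3 - <<'E'
from h import *
from scipy.optimize import least_squares
f=np.load("top0.npz");p,d=f["p"],f["d"]
for n in ("top","side"):
  f=np.load(n+"0.npz");p,d=f["p"],f["d"]
  for col,c,a,uv,P in objs(n,p,d):
    ok=(d[uv[:,1],uv[:,0]]>0)&(P[:,2]<.1); P=P[ok]; uv=uv[ok]
    if len(P)<60 or np.percentile(P[:,2],98)<.045: continue
    ht=.08 if np.percentile(P[:,2],98)>.065 else .05
    R=plane(n,uv[P[:,2]>ht-.006],ht)
    if not(.2<R[:,0].mean()<.75 and abs(R[:,1].mean())<.48):continue
    s=least_squares(lambda q:np.hypot(R[:,0]-q[0],R[:,1]-q[1])-q[2],[*R[:,:2].mean(0),.028],loss="soft_l1",f_scale=.002).x
    print(n,col,c.round(),ht,"fit",s.round(4),"encl",np.round(circ(R),4),len(R), "az",np.degrees(np.arctan2(s[1],s[0])).round(),"R",np.hypot(s[0],s[1]).round(3))
E
```

```text
top amber [280. 133.] 0.08 fit [ 0.6289 -0.0649  0.0273] encl [ 0.6286 -0.0647  0.0295] 118 az -6.0 R 0.632
top amber [371. 236.] 0.05 fit [ 0.3746 -0.2908  0.0177] encl [ 0.3746 -0.2908  0.0197] 57 az -38.0 R 0.474
top green [418. 183.] 0.08 fit [ 0.506  -0.404   0.0276] encl [ 0.5059 -0.4033  0.0305] 116 az -39.0 R 0.647
top blue [217. 126.] 0.05 fit [0.6473 0.0959 0.0176] encl [0.647  0.0965 0.0193] 47 az 8.0 R 0.654
top blue [ 97. 178.] 0.08 fit [0.5056 0.3844 0.0272] encl [0.5058 0.3836 0.0302] 128 az 37.0 R 0.635
top red [130. 231.] 0.08 fit [0.3768 0.3003 0.0272] encl [0.3765 0.3002 0.0299] 126 az 39.0 R 0.482
side amber [274. 161.] 0.05 fit [ 0.3751 -0.2855  0.0175] encl [ 0.3763 -0.285   0.0212] 24 az -37.0 R 0.471
side amber [198. 190.] 0.08 fit [ 0.6297 -0.058   0.0273] encl [ 0.6315 -0.0541  0.0347] 68 az -5.0 R 0.632
side green [240. 142.] 0.08 fit [ 0.5071 -0.3984  0.0278] encl [ 0.5073 -0.3971  0.0335] 43 az -38.0 R 0.645
side blue [186. 224.] 0.05 fit [0.6479 0.1016 0.0172] encl [0.6465 0.1036 0.0229] 50 az 9.0 R 0.656
side blue [226. 291.] 0.08 fit [0.5057 0.3905 0.0274] encl [0.5054 0.3913 0.0321] 141 az 38.0 R 0.639
side red [278. 268.] 0.08 fit [0.3776 0.3052 0.0272] encl [0.3773 0.3069 0.0328] 126 az 39.0 R 0.486
```

The rim radii (27.3 mm mid-wall) and pad sizes match the description. The two cameras disagree by about 5 mm in y, so I'll use the mean and keep pick and place consistent. First I'll turn the tool so its y lies along world x, which makes tool (x, y, z) equal world (y, x, -z).

```bash
python3 -m inch '1 0 0 0 0 0 0.12;1 0 0 0 0 0 0.12;1 0 0 0 0 0 0.12;1 0 0 0 0 0 0.12;1 0 0 0 0 0 0.12;1 0 0 0 0 0 0.12;1 0 0 0 0 0 0.12;1 0 0 0 0 0 0.12;1 0 0 0 0 0 0.12;1 0 0 0 0 0 0.117;1 -0.035 0.0186 0 0 0 0;1 -0.035 0.0186 0 0 0 0;1 -0.035 0.0186 0 0 0 0;1 -0.035 0.0186 0 0 0 0;1 -0.035 0.0186 0.02 0 0 0;1 -0.035 0.0186 0.02 0 0 0;1 -0.035 0.0186 0.02 0 0 0;1 -0.035 0.0186 0.02 0 0 0;1 0 0 0 0 0 0;1 0 0 0 0 0 0'
```

```text
clock: 1.77
tool_pos: [0.3731, 0.3075, 0.1737]
eef_rot: [0.709, 0.705, -0.002, 0.0]
contact_force: [-0.5, 1.2, 0.1]
opening: 0.999
finger_force: 0.0
```

```bash
python3 -m inch '1 0 0 0.02 0 0 0;1 0 0 0.02 0 0 0;1 0 0 0 0 0 0;1 0 0 0 0 0 0;1 0 0 0 0 0 0;1 0 0 0 0 0 0' 20; python3 - <<'E'
from h import *
from plant import snapshot
for n in("top","side"):
    p,d=snapshot(n); cv2.imwrite(f"pics/{n}1.png",p[:,:,::-1])
s=cv2.imread("pics/side1.png")[150:350,180:380];t=cv2.imread("pics/top1.png")[150:350,60:260]
cv2.imwrite("pics/c1.png",cv2.resize(np.hstack([t,s]),(800,400),interpolation=cv2.INTER_CUBIC))
E
```

```text
clock: 2.27
tool_pos: [0.3726, 0.3116, 0.1357]
eef_rot: [0.707, 0.708, 0.001, -0.0]
contact_force: [0.4, 0.1, -0.2]
opening: 0.997
finger_force: 0.0
```

View pics/c1.png

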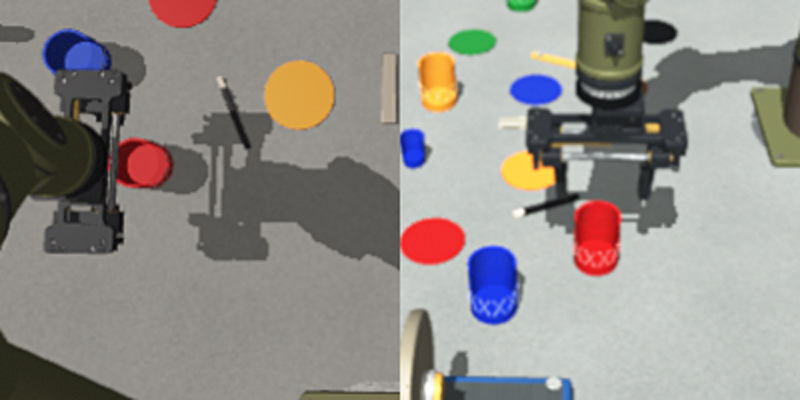

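Crop: the gripper straddles the red tumbler, with its fingers along world x. By the numbers it is 9 mm too far to +y. I'll correct that and descend.

```bash
python3 -m inch '1 -0.009 0.0045 0 0 0 0;1 0 0 0 0 0 0;1 0 0 0.02 0 0 0;1 0 0 0.02 0 0 0;1 0 0 0.02 0 0 0;1 0 0 0.015 0 0 0;1 0 0 0.01 0 0 0;1 0 0 0 0 0 0;1 0 0 0 0 0 0'
```

```text
clock: 3.12
tool_pos: [0.377, 0.3011, 0.0496]
eef_rot: [0.707, 0.707, -0.0, 0.0]
contact_force: [0.9, 0.7, -0.1]
opening: 1.001
finger_force: 0.0
```

```bash
python3 -m inch '-1 0 0 0 0 0 0;-1 0 0 0 0 0 0;-1 0 0 0 0 0 0;-1 0 0 0 0 0 0;-1 0 0 0 0 0 0;-1 0 0 0 0 0 0;-1 0 0 0 0 0 0;-1 0 0 0 0 0 0' 20
```

```text
clock: 3.78
tool_pos: [0.3771, 0.3017, 0.0501]
eef_rot: [0.707, 0.707, 0.0, -0.0]
contact_force: [-0.4, -0.5, 5.4]
opening: 0.666
finger_force: 20.0
```

```bash
python3 -m inch '-1 0 0 -0.01 0 0 0;-1 0 0 -0.02 0 0 0;-1 0 0 -0.03 0 0 0;-1 0 0 -0.03 0 0 0;-1 0 0 -0.02 0 0 0;-1 -0.003 0.015 0 0 0 0;-1 -0.004 0.025 0 0 0 0;-1 -0.004 0.03 0 0 0 0;-1 -0.005 0.033 0 0 0 0;-1 -0.005 0.033 0 0 0 0;-1 -0.004 0.033 0 0 0 0;-1 -0.004 0.03 0 0 0 0;-1 -0.003 0.015 0 0 0 0;-1 0 0.0075 0 0 0 0;-1 0 0 0 0 0 0;-1 0 0 0 0 0 0;-1 0 0 0 0 0 0'
```

```text
clock: 5.2
tool_pos: [0.5962, 0.2704, 0.1594]
eef_rot: [0.706, 0.708, -0.001, -0.001]
contact_force: [0.3, -0.2, -1.9]
opening: 0.66
finger_force: 20.0
```

```bash
python3 -m inch '-1 0 0.0025 0.015 0 0 0;-1 0 0 0.025 0 0 0;-1 0 0 0.025 0 0 0;-1 0 0 0.015 0 0 0;-1 0 0 0.008 0 0 0;-1 0 0 0.005 0 0 0;-1 0 0 0.004 0 0 0;-1 0 0 0.003 0 0 0;-1 0 0 0.002 0 0 0;-1 0 0 0 0 0 0;-1 0 0 0 0 0 0'
python3 - <<'E'
from h import *
from plant import snapshot
P=[]
for n in("top","side"):
    p,d=snapshot(n); cv2.imwrite(f"pics/{n}2.png",p[:,:,::-1])
s=cv2.imread("pics/side2.png")[190:340,130:280];t=cv2.imread("pics/top2.png")[80:230,80:230]
cv2.imwrite("pics/c2.png",cv2.resize(np.hstack([t,s]),(800,400),interpolation=cv2.INTER_CUBIC))
E
```

```text
clock: 6.12
tool_pos: [0.6014, 0.2697, 0.0583]
eef_rot: [0.707, 0.707, 0.001, 0.0]
contact_force: [0.4, -0.9, -2.5]
opening: 0.665
finger_force: 20.0
```

View pics/c2.png

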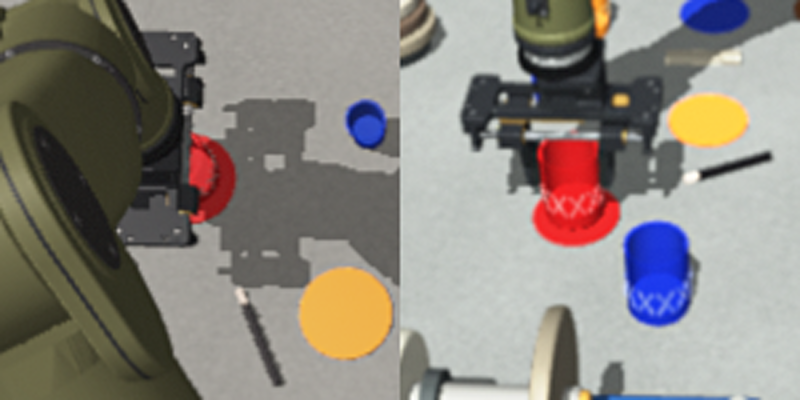

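Crop: the red tumbler hovers just above its pad. In the side half the glass is at column 571 and the pad at 577, so it is a few mm too far in +x. I'll shift it back, set it down and release.

```bash
python3 -m inch '-1 0 -0.004 0 0 0 0;-1 0 0 0 0 0 0;-1 0 0 0.002 0 0 0;-1 0 0 0.002 0 0 0;-1 0 0 0 0 0 0;-1 0 0 0 0 0 0;-1 0 0 0 0 0 0'
```

```text
clock: 6.8
tool_pos: [0.597, 0.2696, 0.0541]
eef_rot: [0.707, 0.707, 0.0, -0.0]
contact_force: [-2.1, 0.0, 5.2]
opening: 0.663
finger_force: 20.0
```

```bash
python3 -m inch '0.6 0 0 0 0 0 0;0.8 0 0 0 0 0 0;1 0 0 0 0 0 0;1 0 0 0 0 0 0;1 0 0 0 0 0 0;1 0 0 -0.01 0 0 0;1 0 0 -0.02 0 0 0;1 0 0 -0.03 0 0 0;1 0 0 -0.025 0 0 0;1 0 0 -0.015 0 0 0;1 0.015 -0.011 0 0 0 0;1 0.025 -0.02 0 0 0 0;1 0.03 -0.025 0 0 0 0;1 0.025 -0.02 0 0 0 0;1 0.015 -0.011 0 0 0 0;1 0.0075 -0.004 0 0 0 0;1 0 0 0 0 0 0;1 0 0 0 0 0 0'
python3 - <<'E'
from h import *
from plant import snapshot
p,d=snapshot("side"); cv2.imwrite("pics/s3.png",cv2.resize(p[:,:,::-1],(800,600),interpolation=cv2.INTER_CUBIC))
E
```

```text
clock: 8.3
tool_pos: [0.5071, 0.386, 0.1541]
eef_rot: [0.707, 0.707, 0.0, 0.001]
contact_force: [-0.2, 0.6, 0.4]
opening: 1.0
finger_force: 0.0
```

View pics/s3.png

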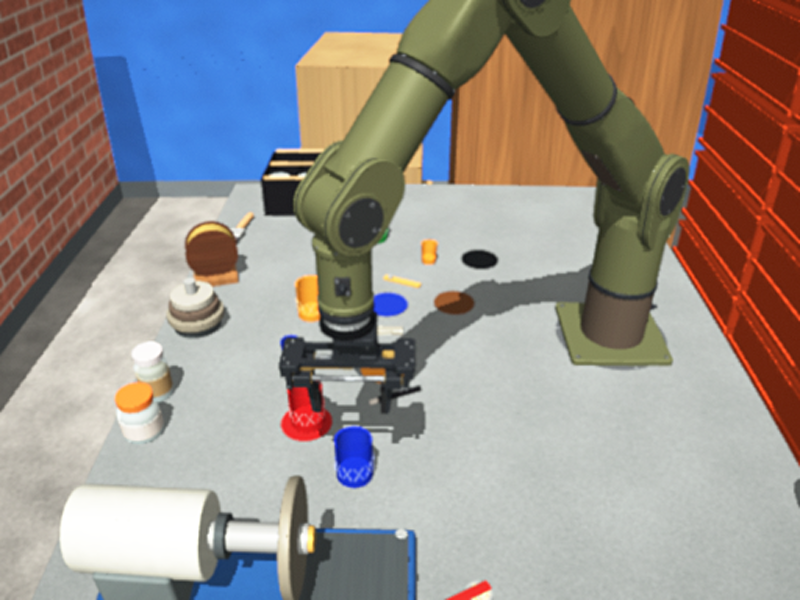

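The red tumbler stands upright and centred on its pad at (306,412). Next is the blue one at (354,457).

```bash
python3 -m inch '1 0.001 -0.0015 0.015 0 0 0;1 0 0 0.025 0 0 0;1 0 0 0.025 0 0 0;1 0 0 0.02 0 0 0;1 0 0 0.012 0 0 0;1 0 0 0.007 0 0 0;1 0 0 0 0 0 0;-1 0 0 0 0 0 0;-1 0 0 0 0 0 0;-1 0 0 0 0 0 0;-1 0 0 0 0 0 0;-1 0 0 0 0 0 0;-1 0 0 0 0 0 0;-1 0 0 0 0 0 0;-1 0 0 0 0 0 0'
```

```text
clock: 9.6
tool_pos: [0.5054, 0.3885, 0.0506]
eef_rot: [0.707, 0.707, 0.001, 0.0]
contact_force: [0.7, 0.5, 6.7]
opening: 0.663
finger_force: 20.0
```

```bash
python3 -m inch '-1 0 0 -0.01 0 0 0;-1 0 0 -0.02 0 0 0;-1 0 0 -0.03 0 0 0;-1 0 0 -0.03 0 0 0;-1 0 0 -0.02 0 0 0'; python3 -m inch '-1 -0.01 0 0 0 0 0;-1 -0.02 -0.003 0 0 0 0;-1 -0.03 -0.003 0 0 0 0;-1 -0.035 -0.003 0 0 0 0;-1 -0.035 -0.003 0 0 0 0;-1 -0.035 -0.003 0 0 0 0;-1 -0.035 -0.003 0 0 0 0;-1 -0.035 -0.003 0 0 0 0;-1 -0.035 -0.003 0 0 0 0;-1 -0.035 -0.003 0 0 0 0;-1 -0.035 -0.003 0 0 0 0;-1 -0.035 -0.003 0 0 0 0;-1 -0.035 -0.003 0 0 0 0;-1 -0.03 0 0 0 0 0;-1 -0.025 0 0 0 0 0;-1 -0.015 0 0 0 0 0;-1 -0.0075 0 0 0 0 0;-1 0 0 0 0 0 0;-1 0 0 0 0 0 0'
```

```text
clock: 10.02
tool_pos: [0.5044, 0.3881, 0.1621]
eef_rot: [0.707, 0.707, 0.001, -0.0]
contact_force: [-0.1, 1.0, -1.9]
opening: 0.663
finger_force: 20.0
clock: 11.6
tool_pos: [0.4678, -0.0988, 0.1592]
eef_rot: [0.707, 0.707, -0.0, -0.001]
contact_force: [-0.4, 1.3, -0.6]
opening: 0.664
finger_force: 20.0
```

```bash
python3 -m inch '-1 0 0.001 0.015 0 0 0;-1 0 0 0.025 0 0 0;-1 0 0 0.025 0 0 0;-1 0 0 0.015 0 0 0;-1 0 0 0.008 0 0 0;-1 0 0 0.006 0 0 0;-1 0 0 0.004 0 0 0;-1 0 0 0.003 0 0 0;-1 0 0 0 0 0 0;-1 0 0 0 0 0 0;-1 0 0 0 0 0 0'
```

```text
clock: 12.52
tool_pos: [0.4698, -0.0996, 0.0592]
eef_rot: [0.707, 0.707, 0.0, 0.0]
contact_force: [-0.8, 0.2, -1.7]
opening: 0.659
finger_force: 20.0
```

```bash
python3 -m inch '-1 0 0 0.0025 0 0 0;-1 0 0 0.002 0 0 0;-1 0 0 0 0 0 0;-1 0 0 0 0 0 0;-1 0 0 0 0 0 0'; python3 -m inch '0.6 0 0 0 0 0 0;0.8 0 0 0 0 0 0;1 0 0 0 0 0 0;1 0 0 0 0 0 0;1 0 0 0 0 0 0;1 0 0 -0.01 0 0 0;1 0 0 -0.02 0 0 0;1 0 0 -0.03 0 0 0;1 0 0 -0.025 0 0 0;1 0 0 -0.015 0 0 0;1 0.005 0.017 0 0 0 0;1 0.006 0.03 0 0 0 0;1 0.008 0.035 0 0 0 0;1 0.007 0.035 0 0 0 0;1 0.006 0.025 0 0 0 0;1 0.005 0.0175 0 0 0 0;1 0 0 0 0 0 0;1 0 0 0 0 0 0'
```

```text
clock: 12.93
tool_pos: [0.4697, -0.0997, 0.0544]
eef_rot: [0.707, 0.707, 0.0, 0.0]
contact_force: [-0.7, -0.4, 4.9]
opening: 0.661
finger_force: 20.0
clock: 14.43
tool_pos: [0.6287, -0.0621, 0.1543]
eef_rot: [0.707, 0.707, -0.0, -0.0]
contact_force: [-0.4, -0.4, -0.4]
opening: 0.996
finger_force: 0.0
```

```bash
python3 - <<'E'
from h import *
from plant import snapshot
p,d=snapshot("side"); cv2.imwrite("pics/s4.png",cv2.resize(p[130:310,120:360,::-1],(800,600),interpolation=cv2.INTER_CUBIC))
E
```

```text
(no output)
```

View pics/s4.png

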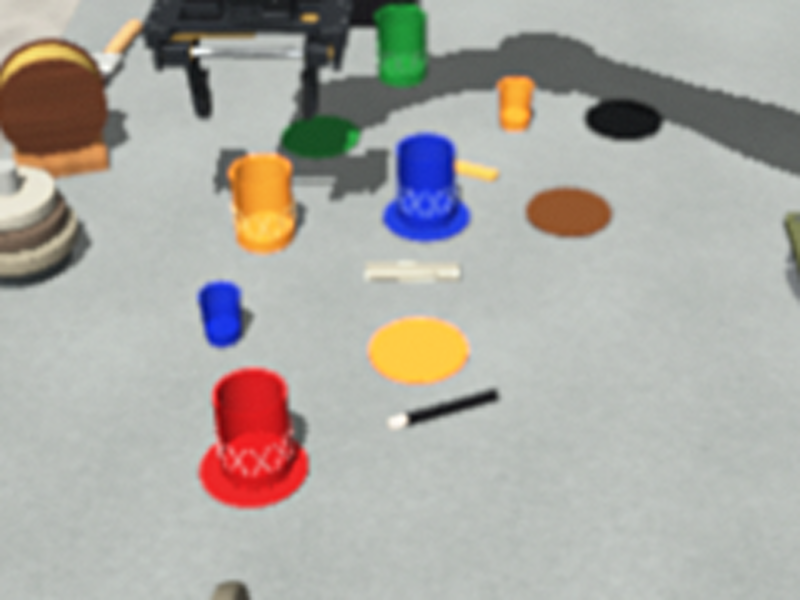

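Crop: blue stands centred on its pad at (427,213) and red on its pad at (254,465). The fingers are over the amber tumbler, so I'll descend and grip it.

```bash
python3 -m inch '1 0 0 0.015 0 0 0;1 0 0 0.025 0 0 0;1 0 0 0.025 0 0 0;1 0 0 0.02 0 0 0;1 0 0 0.012 0 0 0;1 0 0 0.007 0 0 0;1 0 0 0 0 0 0;-1 0 0 0 0 0 0;-1 0 0 0 0 0 0;-1 0 0 0 0 0 0;-1 0 0 0 0 0 0;-1 0 0 0 0 0 0;-1 0 0 0 0 0 0;-1 0 0 0 0 0 0;-1 0 0 0 0 0 0'
```

```text
clock: 15.73
tool_pos: [0.6299, -0.0625, 0.0511]
eef_rot: [0.707, 0.707, 0.001, 0.001]
contact_force: [0.4, 0.0, 6.0]
opening: 0.681
finger_force: 20.0
```

```bash
python3 -m inch '-1 0 0 -0.01 0 0 0;-1 0 0 -0.02 0 0 0;-1 0 0 -0.03 0 0 0;-1 0 0 -0.03 0 0 0;-1 0 0 -0.02 0 0 0;-1 0.012 -0.01 0 0 0 0;-1 0.02 -0.02 0 0 0 0;-1 0.025 -0.023 0 0 0 0;-1 0.03 -0.025 0 0 0 0;-1 0.03 -0.025 0 0 0 0;-1 0.025 -0.025 0 0 0 0;-1 0.02 -0.02 0 0 0 0;-1 0.01 -0.008 0 0 0 0;-1 0.006 -0.005 0 0 0 0;-1 0 0 0 0 0 0;-1 0 0 0 0 0 0;-1 0 0 0 0 0 0'
```

```text
clock: 17.15
tool_pos: [0.4691, 0.1142, 0.1602]
eef_rot: [0.708, 0.706, 0.0, 0.001]
contact_force: [0.7, 0.5, -1.5]
opening: 0.684
finger_force: 20.0
```

```bash
python3 -m inch '-1 0.001 0 0.015 0 0 0;-1 0 0 0.025 0 0 0;-1 0 0 0.025 0 0 0;-1 0 0 0.015 0 0 0;-1 0 0 0.008 0 0 0;-1 0 0 0.006 0 0 0;-1 0 0 0.004 0 0 0;-1 0 0 0.003 0 0 0;-1 0 0 0 0 0 0;-1 0 0 0 0 0 0;-1 0 0 0 0 0 0'
```

```text
clock: 18.07
tool_pos: [0.4683, 0.1166, 0.0597]
eef_rot: [0.707, 0.707, 0.001, 0.0]
contact_force: [0.5, -0.0, -2.6]
opening: 0.682
finger_force: 20.0
```

```bash
python3 -m inch '-1 -0.001 0 0.0025 0 0 0;-1 0 0 0.002 0 0 0;-1 0 0 0 0 0 0;-1 0 0 0 0 0 0;-1 0 0 0 0 0 0'
```

```text
clock: 18.48
tool_pos: [0.4682, 0.1154, 0.055]
eef_rot: [0.707, 0.707, 0.0, 0.0]
contact_force: [-1.1, -0.0, 4.6]
opening: 0.68
finger_force: 20.0
```

```bash
python3 -m inch '0.6 0 0 0 0 0 0;0.8 0 0 0 0 0 0;1 0 0 0 0 0 0;1 0 0 0 0 0 0;1 0 0 0 0 0 0;1 0 0 -0.01 0 0 0;1 0 0 -0.02 0 0 0;1 0 0 -0.03 0 0 0;1 0 0 -0.03 0 0 0;1 0 0 -0.015 0 0 0'; python3 -m inch '1 -0.0125 0 0 0 0 0;1 -0.025 0.003 0 0 0 0;1 -0.035 0.003 0 0 0 0;1 -0.035 0.003 0 0 0 0;1 -0.035 0.003 0 0 0 0;1 -0.035 0.003 0 0 0 0;1 -0.035 0.003 0 0 0 0;1 -0.035 0.003 0 0 0 0;1 -0.035 0.003 0 0 0 0;1 -0.035 0.003 0 0 0 0;1 -0.035 0.003 0 0 0 0;1 -0.035 0.003 0 0 0 0;1 -0.035 0.003 0 0 0 0;1 -0.035 0.002 0 0 0 0;1 -0.03 0 0 0 0 0;1 -0.02 0 0 0 0 0;1 -0.01 0 0 0 0 0;1 0 0 0 0 0 0;1 0 0 0 0 0 0;1 0 0 0 0 0 0'
python3 - <<'E'
from h import *
from plant import snapshot
p,d=snapshot("side"); cv2.imwrite("pics/s5.png",cv2.resize(p[110:310,120:360,::-1],(720,600),interpolation=cv2.INTER_CUBIC))
E
```

```text
clock: 19.32
tool_pos: [0.4688, 0.1156, 0.163]
eef_rot: [0.707, 0.707, 0.002, 0.001]
contact_force: [0.3, -0.6, -0.9]
opening: 1.001
finger_force: 0.0
clock: 20.98
tool_pos: [0.5066, -0.3993, 0.1597]
eef_rot: [0.706, 0.708, 0.001, -0.001]
contact_force: [0.1, 0.1, -0.8]
opening: 0.995
finger_force: 0.0
```

View pics/s5.png

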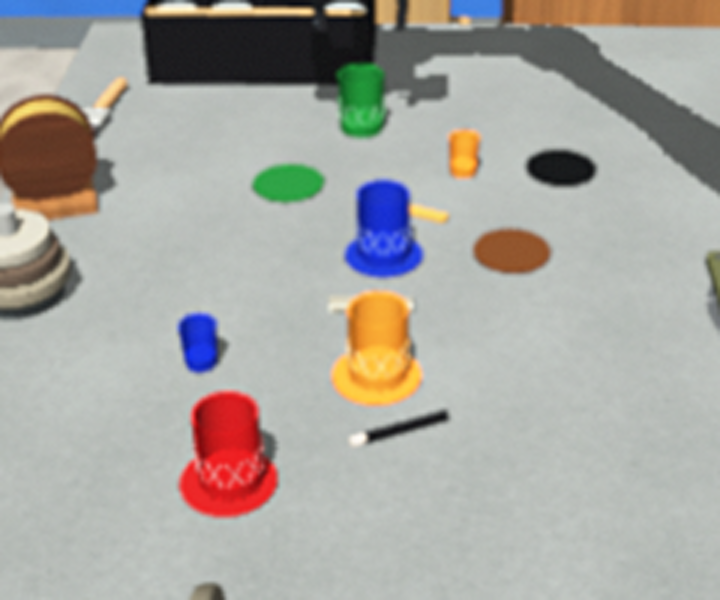

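Crop: amber is centred on its pad at (377,375), and red and blue are still standing well. Next is green at (361,100). The gripper's 37 mm half width clears the crate.

```bash
python3 -m inch '1 -0.0015 0 0.015 0 0 0;1 0 0 0.025 0 0 0;1 0 0 0.025 0 0 0;1 0 0 0.025 0 0 0;1 0 0 0.012 0 0 0;1 0 0 0.007 0 0 0;1 0 0 0 0 0 0;-1 0 0 0 0 0 0;-1 0 0 0 0 0 0;-1 0 0 0 0 0 0;-1 0 0 0 0 0 0;-1 0 0 0 0 0 0;-1 0 0 0 0 0 0;-1 0 0 0 0 0 0;-1 0 0 0 0 0 0'
```

```text
clock: 22.28
tool_pos: [0.507, -0.404, 0.0517]
eef_rot: [0.707, 0.707, 0.0, 0.001]
contact_force: [0.1, -0.5, 6.8]
opening: 0.679
finger_force: 20.0
```

```bash
python3 -m inch '-1 0 0 -0.01 0 0 0;-1 0 0 -0.02 0 0 0;-1 0 0 -0.03 0 0 0;-1 0 0 -0.03 0 0 0;-1 0 0 -0.02 0 0 0;-1 0.01 0.006 0 0 0 0;-1 0.02 0.012 0 0 0 0;-1 0.025 0.015 0 0 0 0;-1 0.03 0.017 0 0 0 0;-1 0.025 0.015 0 0 0 0;-1 0.02 0.012 0 0 0 0;-1 0.01 0.006 0 0 0 0;-1 0.0045 0.002 0 0 0 0;-1 0 0 0 0 0 0;-1 0 0 0 0 0 0;-1 0 0 0 0 0 0'
```

```text
clock: 23.62
tool_pos: [0.5894, -0.2616, 0.1603]
eef_rot: [0.708, 0.706, -0.001, -0.0]
contact_force: [0.1, -0.5, -2.3]
opening: 0.682
finger_force: 20.0
```

```bash
python3 -m inch '-1 0.002 0.002 0.015 0 0 0;-1 0 0 0.025 0 0 0;-1 0 0 0.025 0 0 0;-1 0 0 0.015 0 0 0;-1 0 0 0.008 0 0 0;-1 0 0 0.006 0 0 0;-1 0 0 0.004 0 0 0;-1 0 0 0.002 0 0 0;-1 0 0 0 0 0 0;-1 0 0 0 0 0 0;-1 0 0 0 0 0 0'
```

```text
clock: 24.53
tool_pos: [0.5935, -0.2572, 0.0614]
eef_rot: [0.707, 0.707, 0.0, 0.001]
contact_force: [0.8, 0.8, -1.5]
opening: 0.68
finger_force: 20.0
```

```bash
python3 -m inch '-1 -0.002 -0.001 0.0025 0 0 0;-1 0 0 0.002 0 0 0;-1 0 0 0.0015 0 0 0;-1 0 0 0 0 0 0;-1 0 0 0 0 0 0;-1 0 0 0 0 0 0'
```

```text
clock: 25.03
tool_pos: [0.5918, -0.2597, 0.0558]
eef_rot: [0.707, 0.707, -0.0, 0.0]
contact_force: [-3.2, 1.0, 6.6]
opening: 0.676
finger_force: 20.0
```

Contact is made. I'll release, rise and retreat, then check from above.

```bash
python3 -m inch '0.6 0 0 0 0 0 0;0.8 0 0 0 0 0 0;1 0 0 0 0 0 0;1 0 0 0 0 0 0;1 0 0 0 0 0 0;1 0 0 -0.01 0 0 0;1 0 0 -0.02 0 0 0;1 0 0 -0.03 0 0 0;1 0 0 -0.04 0 0 0;1 0 0 -0.04 0 0 0;1 0 -0.015 -0.03 0 0 0;1 -0.02 -0.03 0 0 0 0;1 -0.03 -0.03 0 0 0 0;1 -0.03 -0.03 0 0 0 0;1 -0.03 -0.03 0 0 0 0;1 -0.03 -0.03 0 0 0 0;1 -0.02 -0.015 0 0 0 0;1 0 0 0 0 0 0;1 0 0 0 0 0 0;1 0 0 0 0 0 0'
python3 - <<'E'
from h import *
from plant import snapshot
for n in("top","side"):
    p,d=snapshot(n); cv2.imwrite(f"pics/{n}6.png",cv2.resize(p[:,:,::-1],(800,600),interpolation=cv2.INTER_CUBIC)); np.savez(n+"6.npz",p=p,d=d)
    for col,c,a,uv,P in objs(n,p,d):
        ok=(d[uv[:,1],uv[:,0]]>0)&(P[:,2]<.1); P=P[ok]; uv=uv[ok]
        if len(P)<60 or not(.2<np.median(P[:,0])<.75 and abs(np.median(P[:,1]))<.48):continue
        ht=.084 if np.percentile(P[:,2],98)>.065 else .05
        R=plane(n,uv[P[:,2]>ht-.006],ht)
        if len(R)>10: print(n,col,c.round(),ht,np.round(circ(R),4))
E
```

```text
clock: 26.7
tool_pos: [0.415, -0.416, 0.2251]
eef_rot: [0.707, 0.707, 0.001, 0.0]
contact_force: [0.1, -0.0, -0.2]
opening: 1.003
finger_force: 0.0
top amber [209. 197.] 0.084 [0.4673 0.1125 0.0298]
top amber [371. 236.] 0.05 [ 0.3746 -0.2908  0.0197]Traceback (most recent call last):
  File "<stdin>", line 9, in <module>
  File "h.py", line 9, in plane
    c,d=rays(n,uv); return c+d*((z-c[2])/d[:,2])[:,None]
        ~~~~^^^^^^
  File "h.py", line 5, in rays
    x=cv2.undistortPoints(np.asarray(uv,float).reshape(-1,1,2),K,D)[:,0]
      ~~~~~~~~~~~~~~~~~~~^^^^^^^^^^^^^^^^^^^^^^^^^^^^^^^^^^^^^^^^^^
cv2.error: OpenCV(4.12.0) /io/opencv/modules/calib3d/src/undistort.dispatch.cpp:347: error: (-215:Assertion failed) CV_IS_MAT(_src) && CV_IS_MAT(_dst) && (_src->rows == 1 || _src->cols == 1) && (_dst->rows == 1 || _dst->cols == 1) && _src->cols + _src->rows - 1 == _dst->rows + _dst->cols - 1 && (CV_MAT_TYPE(_src->type) == CV_32FC2 || CV_MAT_TYPE(_src->type) == CV_64FC2) && (CV_MAT_TYPE(_dst->type) == CV_32FC2 || CV_MAT_TYPE(_dst->type) == CV_64FC2) in function 'cvUndistortPointsInternal'
```

View pics/top6.png

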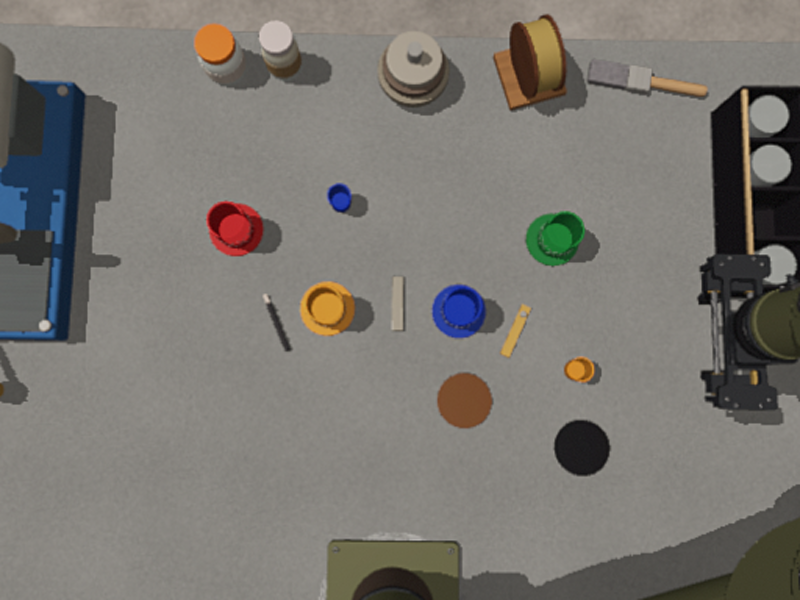

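Top view: all four tumblers stand on their own pads, at red (235,229), amber (327,308), blue (459,311) and green (555,238). The shot glasses haven't moved. I'll check the offsets once from the saved picture before handing in.

```bash
python3 - <<'E'
from h import *
f=np.load("top6.npz");p,d=f["p"],f["d"]; pad=dict(amber=(.4685,.1141),green=(.5907,-.2583),blue=(.4677,-.1022),red=(.5981,.2692))
for col,c,a,uv,P in objs("top",p,d):
    k=(d[uv[:,1],uv[:,0]]>0)&(P[:,2]>.076)&(P[:,2]<.095)
    if k.sum()<40: continue
    x,y,r=circ(plane("top",uv[k],.084))
    if np.hypot(x-pad[col][0],y-pad[col][1])<.05: print(col,"offset mm",np.round([(x-pad[col][0])*1e3,(y-pad[col][1])*1e3,r*1e3],1))
E
```

```text
amber offset mm [-1.4 -1.8 30.1]
green offset mm [-2.4 -1.5 30. ]
blue offset mm [ 0.6  0.2 30. ]
red offset mm [-3.2 -1.5 30.1]
```

All four are within 4 mm of centre, against a 15 mm margin, so I'm handing in.

```bash
python3 -c "
from plant import r
print(r.finish_job())"
```

```text
the job is handed in; nothing more can be done
None
```

All four tumblers stand upright on the pads of their own colours, within 4 mm of centre by the top camera; the shot glasses were not touched, and the job was handed in at about 27 s on the robot's clock.

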